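# Feel for the hidden drawer release and press it

## Task

The low grey drawer unit on the bench is locked: its release key lies in a notch somewhere along the dark steel rail sunk in the channel behind the front lip of its top, hard to see but easy to feel with a fingertip run along the rail. Find the notch and press the key in it fully down with the fingertips, so that the drawer springs open, then take the hand away. Do not pull at the drawer, and leave the caliper, the weight and the vial standing on the unit as they are.

Things in the scene. Friction and masses are not known exactly. Their poses are not given: they have to be found in the camera images.
- drawer_unit: Low grey sheet-steel drawer unit fixed to the bench, 170 (x) x 330 (y) x 72 mm high; place and yaw vary. Origin: centre of the underside; x points from the drawer front to the back, y along the front, z up. Sunk in its top is an open channel between the 8 mm thick front lip and the rear deck, closed by caps at both ends; lip, caps and deck are level, at z = 72 mm.
- channel_mid (a point): middle of the channel, at the height of the rail's top: 55 mm in front of the unit's origin, z = 52 mm, axes as the unit's. The channel is 44 mm wide (x) and 240 mm long (y); its floor is a rigid flat dark steel rail. Somewhere along it, centred anywhere within 100 mm either way in y, the rail has one notch, 40 mm long in y and as wide as the channel.
- release_key (a joint): how far the key is pressed, m: 0 up (start), 0.007 fully down. The key is a flat plate of the rail's dark steel that fills the notch but for 1 mm, its top 7 mm below the rail's when up, 14 mm when down. It can be pressed anywhere on its top, yields at about 4 to 6 N (friction, no spring) and stays where it is left. By a linkage the drawer comes out 4 mm per mm.
- pop_drawer: the shallow drawer in the unit's front, without a handle, its 240 x 28 mm front flush with the unit's front when shut. Its pose equals that of drawer_unit when shut; fully released it stands 28 mm out, towards the unit's -x.
- caliper: digital caliper, 64 x 182 x 14 mm, loose, lying on the rear deck along y; origin: centre of its underside
- weight_100: steel calibration weight with a knob, 27 mm across, 40 mm high, loose, standing on the rear deck near its +y end; origin: centre of its underside
- vial: glass sample vial with a blue cap, 25 mm across, 50 mm high, loose, standing on the rear deck near its -y end; origin: centre of its underside
Things that resemble listed ones, but are neither listed nor needed, are in the scene too. What is shaped like the vial but red is not meant.

How it is judged (in metres and radians):
On the way:
1. the hand reaches into the channel and has the release key fully down (at least 6 mm of 7) (value of joint release_key above 0.006 m and x of the grasp point in the frame of drawer_unit between -0.11 and 0 m and z of the grasp point in the frame of drawer_unit below 0.12 m), for 0.1 s.
At the end, for the whole second after the job is handed in: The release key is at least 6 mm of its 7 mm down and the drawer stands at least 22 mm out; caliper, weight and vial are at rest and upright (within 0.1 rad), within 15 mm of where they were (value of joint release_key above 0.006 m and x of pop_drawer in the frame of drawer_unit below -0.022 m and linear speed of each of caliper, weight_100, vial below 0.02 m/s and distance of each of caliper, weight_100, vial from where it was at the start of the episode below 0.015 m and angle between each of caliper, weight_100, vial's own z axis and vertical below 0.1 rad); the robot touches nothing.
It fails at once if the caliper is lifted or shifted by more than 15 mm (distance of caliper from where it was at the start of the episode above 0.015 m).
It fails at once if the weight is lifted or shifted by more than 15 mm (distance of weight_100 from where it was at the start of the episode above 0.015 m).
It fails at once if the vial is lifted or shifted by more than 15 mm (distance of vial from where it was at the start of the episode above 0.015 m).
It fails at once if the fingers pull or push at the drawer itself (more than 3 N) (contact force between the fingers and pop_drawer above 3 N).
It also fails if it takes over 54 s, if anything falls off the work surface, if the arm or the gripper's body presses on something with over 40 N, if the wrist force passes 120 N, or if a joint passes its speed limit or range.

## Robot

A 6-joint arm with a two-finger parallel gripper is mounted at the origin on a cart in front of the work surface, level with it; the furniture and walls round the work are solid. World frame = base frame: x ahead of the robot, y to its left, z up, the work surface at z = 0. Lengths are in m, angles in degrees, forces in N, time in s.
With the tool pointing down it reaches from about 0.3 to 0.85 m from the base axis. Payload 4.2 kg.
Tool frame: the origin (TCP) lies at the centre of the arm's flange, where the gripper is bolted on; the fingertips stand 191 mm ahead of it and the grasp point (between the pads) lies 172 mm ahead of it; z points along the fingers, y is the line along which they close (so a half turn about z gives the same grasp; the last joint's range is limited). The gripper opens to 91 mm and grips with 3 to 60 N. Pads are 32 mm wide; open, the fingers measure 118 mm over their backs; the gripper's body (76 mm by 178 mm) begins 60 mm behind the grasp point.
Start: joints at [63.885, 18.312, 89.639, -0, 72.044, -1.146], TCP at [0.243, 0.521, 0.405] pointing down, gripper open.
Joint ranges: [-177.97, 177.97], [-48.28, 115.42], [12.27, 149.76], [-77.06, 257.06], [2.81, 150.46], [-146.56, 146.56]. Speed limits (degrees/s): [147.25, 147.25, 180, 180, 180, 180].

## Interface

Orientations are given as [roll, pitch, yaw] about the fixed x, y, z axes, in that order (R = Rz(yaw) Ry(pitch) Rx(roll)).
In Python, from workcell import bot gives the robot as it stands. The module is installed in compiled form; this text tells all that it offers.
- The arm moves only by the shell command python3 -m inch 'ROWS' [OPENING] [FORCE]. ROWS is JSON, a list that holds one entry, the list of rows, each a list of 4 numbers: the shift along the tool's x, y, z in cm, then the turn about the tool's z in degrees. A call has 1 to 8 rows; each row shifts and turns the commanded pose from where the row before left it, along the tool's axes as they then stand; what a row does not reach is not made up. A row lasts 1/10 s, in which the tool goes at most 50 mm and 8.59 degrees, less where a joint would pass 70% of its speed; a pose out of reach is approached as far as the arm can. A call with a gripper value outside its range is refused whole. OPENING is the opening, from -1 (shut) to 1 (fully open), set as the call begins (- or left out, the last holds). The fingers move at their own pace and stop on an object; FORCE is the grip in N (left out, the last holds). Time passes only in rows, so rows that do not move let the fingers close. It gives the time, the measured TCP pose, the force, the opening and the grip force at its end, in the units of the state.
- bot.get_obs(): the state, without advancing time (a new reading comes with each control period).
- bot.read_camera(name): name is "side" or "top" or "wrist"; returns (picture, depth): 400x640x3 uint8, blue, green, red; 400x640 float32, m along the optical axis (not along the pixel's ray), 0 where there is no reading.
- bot.camera_info(name): a dict with "fx", "fy", "cx", "cy" (pixels), "origin" and "attitude" of the camera in the world; the wrist camera has in their place "tool_from_camera" (4x4, takes a point from camera to tool coordinates, whose origin is the TCP and whose axes are the flange's). Camera axes: x right, y down, z forward; pixel columns grow to the right and rows downward; lengths in m; the calibration is good to about 2 mm. A picture is of the moment at which its call begins: read the wrist's pose just before it. camera_info takes no time and is no camera call.
- bot.close_job(): hands the job in; it is judged then, once.
The state is a dict: "t": time; "qpos": joint angles; "dq": joint speeds; "effort": joint torques, N m; "ee_pos": TCP position; "eef_rot": TCP orientation; "contact_force": force on the tool from outside, world axes, zero at the start; "ft_torque": the same for the moment, N m; "width": finger opening in m; "grasp_force": force on a finger pad.
Only numpy, scipy, OpenCV 4.12 (cv2) and the standard library are available. Lean on these libraries where they do the work, as an engineer would, in place of code of your own. Each camera call takes 0.05 s, during which the arm holds its last target. There are 200 camera calls.

## Working session

There is one attempt and no reset: what is moved stays moved. The work goes in short steps, Python scripts to look and compute and a shell command to move; the robot and the scene stay as the last step left them, time stands still between calls to the robot, and variables do not carry over. Pictures are saved under pics/ and viewed, at most 10 in all, crops included, and the job is handed in when it is done.

```bash
mkdir -p pics
cat > h.py <<'E'
import numpy as np, cv2
from workcell import bot
from scipy.spatial.transform import Rotation as R
def cam(n):
    p,d=bot.read_camera(n); return p,d,bot.camera_info(n)
E
python3 - <<'E'
from h import *
o=bot.get_obs(); print(o)
for n in("top","side"):
    p,d,i=cam(n); print(n,i); cv2.imwrite(f"pics/{n}0.png",p); np.save(n+"d.npy",d)
E
```

```text
{'t': 0.0, 'qpos': array([ 6.38835429e+01,  1.83521489e+01,  8.97056825e+01, -3.64636150e-04,
        7.20426219e+01, -1.14712956e+00]), 'dq': array([-0.01794201,  0.04675668, -0.03922308, -0.05042741, -0.1081931 ,
        0.03093764]), 'effort': array([-3.67201437e-04, -4.12462449e+01, -2.31974959e+01,  7.26316497e-02,
        4.58185840e-02, -1.43249358e-04]), 'ee_pos': array([0.24266806, 0.5211099 , 0.40391979]), 'eef_rot': array([-1.79899560e+02, -1.66445273e-03,  1.55030784e+02]), 'contact_force': array([-0.22022394,  0.06768358, -0.37393237]), 'ft_torque': array([ 0.00973805,  0.02426052, -0.03416601]), 'grasp_force': 0.0, 'width': 0.09091402170093758}
top {'fx': 461.59504683284933, 'fy': 461.59504683284933, 'cx': 316.69343945990636, 'cy': 202.3168150802097, 'origin': array([0.42087358, 0.01690288, 0.92351485]), 'attitude': array([-169.10573356,    1.83061594,  -91.57309846])}
side {'fx': 406.1166554180294, 'fy': 406.1166554180294, 'cx': 323.3664773079652, 'cy': 190.87371417360902, 'origin': array([1.00398636, 0.57709205, 0.58431205]), 'attitude': array([-127.12616635,    0.32527345,  143.01572427])}
```

View pics/top0.png

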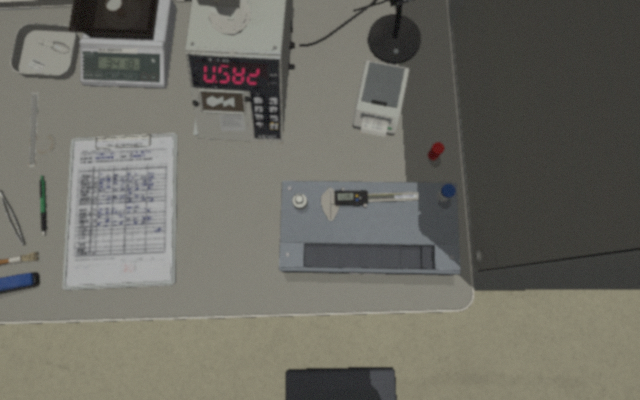

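View pics/side0.png

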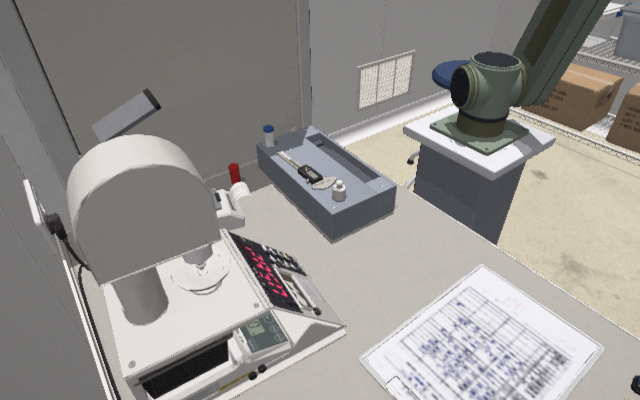

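The top view shows the unit at px (280–460, 182–272), with the dark channel at (303–435, 244–270). The weight is at (299,201), the caliper at (370,197) and the blue vial at (447,190). The side view agrees. Next I measure the unit and look at the channel with stretched contrast.

```bash
cat >> h.py <<'E'
def ray(i,uv,z):
    Rm=R.from_euler('xyz',i['attitude'],degrees=True).as_matrix()
    uv=np.atleast_2d(uv).astype(float)
    r=np.c_[(uv[:,0]-i['cx'])/i['fx'],(uv[:,1]-i['cy'])/i['fy'],np.ones(len(uv))]@Rm.T
    return i['origin']+r*((z-i['origin'][2])/r[:,2])[:,None]
def cloud(i,d):
    Rm=R.from_euler('xyz',i['attitude'],degrees=True).as_matrix()
    v,u=np.mgrid[:400,:640]
    return np.stack([(u-i['cx'])/i['fx']*d,(v-i['cy'])/i['fy']*d,d],-1)@Rm.T+i['origin']
E
python3 - <<'E'
from h import *
p=cv2.imread("pics/top0.png"); d=np.load("topd.npy"); i=bot.camera_info("top")
P=cloud(i,d)
c=P[...,2]; 
m=((np.abs(c-.072)<.008)&(d>0)).astype(np.uint8); m[:, :270]=0; m[:,475:]=0; m[:170]=0;m[285:]=0
m=cv2.morphologyEx(m,cv2.MORPH_OPEN,np.ones((3,3)))
cs,_=cv2.findContours(m,cv2.RETR_CCOMP,cv2.CHAIN_APPROX_NONE)
for k in sorted(cs,key=cv2.contourArea)[-3:]:
    w=ray(i,k[:,0,:],.072)[:,:2].astype(np.float32)
    print(cv2.contourArea(k),cv2.boundingRect(k),cv2.minAreaRect(w))
g=cv2.cvtColor(p,cv2.COLOR_BGR2GRAY)
dm=((g<85)).astype(np.uint8); dm[:235]=0; dm[275:]=0; dm[:,:295]=0; dm[:,440:]=0
k=max(cv2.findContours(dm,cv2.RETR_EXTERNAL,cv2.CHAIN_APPROX_NONE)[0],key=cv2.contourArea)
for z in(.072,.052):print(cv2.boundingRect(k),cv2.minAreaRect(ray(i,k[:,0,:],z)[:,:2].astype(np.float32)))
print([round(float(np.median(c[255:262,u:u+4])),4) for u in range(304,434,4)])
crop=p[175:280,270:470].astype(float); crop=np.clip((crop-30)*2.2,0,255).astype(np.uint8)
cv2.imwrite("pics/crop.png",cv2.resize(crop,None,fx=4,fy=4,interpolation=cv2.INTER_CUBIC))
for n,u in [("uBL",(281,271))]: print(ray(i,u,.072))
E
```

```text
604.5 (332, 186, 39, 22) ((0.5945795774459839, -0.024986229836940765), (0.07100299000740051, 0.0402781181037426), 88.09380340576172)
3240.5 (302, 242, 134, 28) ((0.4824031889438629, -0.05190332978963852), (0.2419309765100479, 0.047847848385572433), 87.45012664794922)
15628.0 (279, 181, 181, 93) ((0.5375325679779053, -0.054936155676841736), (0.3295310139656067, 0.1698545217514038), 87.33203125)
(304, 243, 131, 27) ((0.48311084508895874, -0.05291260778903961), (0.23842602968215942, 0.044398240745067596), 87.19676208496094)
(304, 243, 131, 27) ((0.4845725893974304, -0.05455242097377777), (0.24402599036693573, 0.04544105380773544), 87.19676208496094)
[0.0517, 0.0519, 0.0521, 0.0526, 0.0518, 0.052, 0.0513, 0.0518, 0.0518, 0.0521, 0.0523, 0.052, 0.0523, 0.0522, 0.0516, 0.0521, 0.0522, 0.0524, 0.0523, 0.0515, 0.0523, 0.0524, 0.0519, 0.0515, 0.045, 0.0453, 0.0446, 0.0448, 0.0448, 0.049, 0.0519, 0.0517, 0.0625]
[[0.45966078 0.10850078 0.072     ]]
```

View pics/crop.png

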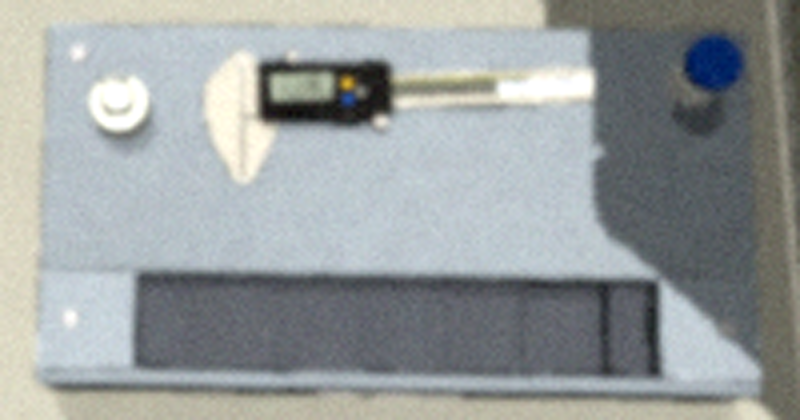

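The depth map and the stretched crop agree. The channel floor sits 7 mm lower at cols 400–421, and the notch edges show at crop x≈525 and ≈607 (cols 401–422). Now I work out the notch centre and the moves.

```bash
cat >> h.py <<'E'
YAW=-2.67; O=np.array([.5375,-.0549])
U=R.from_euler('z',YAW,degrees=True).as_matrix()[:2,:2]
def rep(tgt):
    o=bot.get_obs(); T=R.from_euler('xyz',o['eef_rot'],degrees=True).as_matrix()
    print('t',o['t'],'pos',o['ee_pos'].round(4),'rot',o['eef_rot'].round(2),'q',o['qpos'].round(1),'F',o['contact_force'].round(1))
    print('shift cm (tool):',(T.T@(np.array(tgt)-o['ee_pos'])*100).round(2),'yaw err',177.33-o['eef_rot'][2])
    print('tip in unit:',((o['ee_pos'][:2]-O)@U).round(4), 'tip z',round(o['ee_pos'][2]-.191,4))
E
python3 - <<'E'
from h import *
d=np.load("topd.npy"); i=bot.camera_info("top")
P=cloud(i,d); L=(P[...,:2]-O)@U
s=(np.abs(L[...,0]+.055)<.014)&(np.abs(L[...,1])<.117)&(P[...,2]<.06)
y=L[...,1][s]; z=P[...,2][s]
for a in np.arange(-.116,.0,.004):
    k=(y>=a)&(y<a+.004); print(round(a+.002,3),round(float(np.median(z[k])),4),end='; ')
n=s&(P[...,2]<.0485)&(P[...,2]>.041); print('\ny range',np.percentile(L[...,1][n],[5,50,95]))
a=ray(i,[(401,257),(421.5,257)],.052)[:,:2]; print('edges',(a-O)@U)
E
```

```text
-0.114 0.052; -0.11 0.052; -0.106 0.0519; -0.102 0.0506; -0.098 0.0449; -0.094 0.0448; -0.09 0.0456; -0.086 0.0449; -0.082 0.0455; -0.078 0.0445; -0.074 0.0449; -0.07 0.0454; -0.066 0.0451; -0.062 0.0449; -0.058 0.0518; -0.054 0.052; -0.05 0.052; -0.046 0.0516; -0.042 0.0517; -0.038 0.0529; -0.034 0.0526; -0.03 0.0518; -0.026 0.052; -0.022 0.0522; -0.018 0.052; -0.014 0.0521; -0.01 0.0524; -0.006 0.0522; -0.002 0.052; 
y range [-0.09892817 -0.08015696 -0.06132272]
edges [[-0.0546477  -0.06235688]
 [-0.05400675 -0.10042965]]
```

```bash
python3 -m inch '[[[0,0,0,-7.4],[0,0,0,-7.4],[0,0,0,-7.5],[0,0,0,0]]]' -1 10
python3 - <<'E'
from h import *
T=[*(O+U@np.array([-.055,-.0802])),.31]; print(T); rep(T)
E
```

```text
t: 0.5
ee_pos: [0.2427, 0.5212, 0.4043]
eef_rot: [-179.9, -0.0, 177.3]
contact_force: [0.1, 0.2, -0.0]
width: 0.062
grasp_force: 0.0
[np.float64(0.4788237170134534), np.float64(-0.13245084664194648), 0.31]
t 0.5 pos [0.2427 0.5212 0.4043] rot [-1.7995e+02 -2.0000e-02  1.7732e+02] q [ 63.9  18.3  89.7  -0.   72.  -23.4] F [ 0.1  0.2 -0. ]
shift cm (tool): [-26.65 -64.18   9.48] yaw err 0.013045672043205059
tip in unit: [-0.3213  0.5617] tip z 0.2133
```

```bash
for k in 1; do python3 -m inch '[[[-1.6,-4,0,0],[-1.7,-4,0,0],[-1.7,-4,0,0],[-1.6,-4,0,0],[-1.7,-4,0,0],[-1.7,-4,0,0],[-1.6,-4,0,0],[-1.7,-4,0,0]]]' -1 10; python3 -m inch '[[[-1.7,-4,0,0],[-1.6,-4,0,0],[-1.7,-4,0,0],[-1.7,-4,0,0],[-1.6,-4,0,0],[-1.7,-4,0,0],[-1.6,-4,0,0],[-1.6,-4,0,0]]]'; done
python3 - <<'E'
from h import *
rep([*(O+U@np.array([-.055,-.0802])),.28])
E
```

```text
t: 1.3
ee_pos: [0.3607, 0.1937, 0.4048]
eef_rot: [180.0, 0.0, 177.2]
contact_force: [1.3, 0.2, 0.3]
width: 0.0001
grasp_force: 0.0
t: 2.1
ee_pos: [0.4778, -0.1323, 0.4046]
eef_rot: [180.0, 0.0, 177.1]
contact_force: [0.7, -0.5, -0.3]
width: 0.0002
grasp_force: 0.0
t 2.1 pos [ 0.4778 -0.1323  0.4046] rot [179.98   0.   177.12] q [ -16.8   11.2   99.6    0.    69.2 -103.9] F [ 0.7 -0.5 -0.3]
shift cm (tool): [-0.1  -0.02 12.46] yaw err 0.2145812672223144
tip in unit: [-0.056  -0.0801] tip z 0.2136
```

Arrived above the notch. Lower to just over the lip, then verify with the cameras.

```bash
python3 -m inch '[[[-0.1,0,4,-0.2],[0,0,4,0],[0,0,3,0],[0,0,1,0],[0,0,0,0],[0,0,0,0]]]'
python3 - <<'E'
from h import *
rep([*(O+U@np.array([-.055,-.0802])),.26])
p,d,i=cam("top"); q,_,_=cam("side")
a=cv2.resize(p[150:300,260:480],(660,450)); cv2.imwrite("pics/t2.png",a)
b=cv2.resize(q[90:240,230:430],(600,450)); cv2.imwrite("pics/s2.png",b)
E
```

```text
t: 2.7
ee_pos: [0.4793, -0.1305, 0.286]
eef_rot: [-180.0, 0.1, 177.5]
contact_force: [-0.2, 0.2, 0.4]
width: 0.0006
grasp_force: 0.0
t 2.7 pos [ 0.4793 -0.1305  0.286 ] rot [-1.7997e+02  1.4000e-01  1.7749e+02] q [ -16.6   17.7  109.6    0.    52.5 -104.1] F [-0.2  0.2  0.4]
shift cm (tool): [ 0.05 -0.19  2.6 ] yaw err -0.16078938047041902
tip in unit: [-0.0546 -0.0782] tip z 0.095
```

View pics/s2.png

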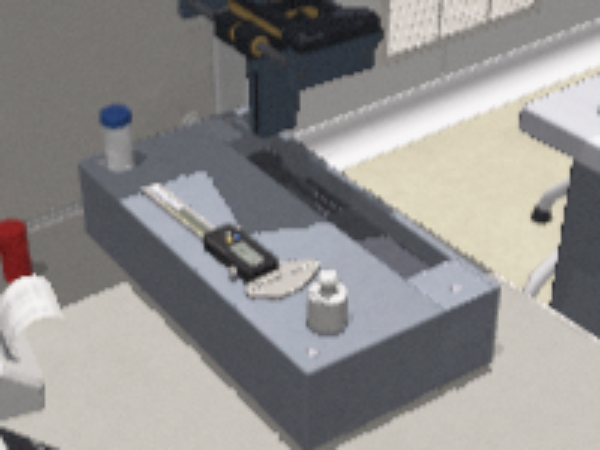

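The side view shows the closed fingertips at about crop (275,120), above the far (−y) end of the channel. The body is well clear of the vial at (117,140). I correct by 2 mm and go into the channel.

```bash
python3 -m inch '[[[0,-0.2,1,0],[0,0,1,0],[0,0,1,0],[0,0,0.5,0],[0,0,0.3,0],[0,0,0,0]]]'
python3 - <<'E'
from h import *
rep([*(O+U@np.array([-.055,-.0802])),.236])
E
```

```text
t: 3.4
ee_pos: [0.4785, -0.1324, 0.2461]
eef_rot: [180.0, -0.1, 177.5]
contact_force: [0.3, 0.5, 0.2]
width: 0.0007
grasp_force: 0.0
t 3.4 pos [ 0.4785 -0.1324  0.2461] rot [ 1.7998e+02 -6.0000e-02  1.7753e+02] q [ -16.8   20.7  112.4    0.    47.  -104.3] F [0.3 0.5 0.2]
shift cm (tool): [-0.04 -0.01  1.01] yaw err -0.1996217452795861
tip in unit: [-0.0553 -0.0801] tip z 0.0551
```

```bash
python3 -m inch '[[[0,0,0.3,0],[0,0,0.3,0],[0,0,0.2,0],[0,0,0,0]]]';  python3 -m inch '[[[0,0,0.2,0],[0,0,0.2,0],[0,0,0,0]]]'
```

```text
t: 3.8
ee_pos: [0.4785, -0.1324, 0.2385]
eef_rot: [180.0, -0.0, 177.5]
contact_force: [0.0, 0.1, 0.4]
width: 0.0003
grasp_force: 0.0
t: 4.1
ee_pos: [0.4786, -0.1324, 0.2347]
eef_rot: [180.0, 0.0, 177.5]
contact_force: [-0.2, 0.6, 0.4]
width: -0.0
grasp_force: 0.2
```

The tip is below rail level (52 mm) with no contact, so it is inside the notch. Pressing on.

```bash
python3 -m inch '[[[0,0,0.1,0],[0,0,0.1,0],[0,0,0.1,0],[0,0,0,0]]]';  python3 -m inch '[[[0,0,0.1,0],[0,0,0.1,0],[0,0,0.1,0],[0,0,0,0]]]'; python3 -m inch '[[[0,0,0.1,0],[0,0,0.1,0],[0,0,0,0]]]'
```

```text
t: 4.5
ee_pos: [0.4786, -0.1324, 0.2317]
eef_rot: [-180.0, 0.0, 177.5]
contact_force: [-0.3, -0.3, 2.5]
width: 0.0005
grasp_force: 1.1
t: 4.9
ee_pos: [0.4787, -0.1325, 0.2291]
eef_rot: [-180.0, 0.0, 177.5]
contact_force: [-0.6, 0.2, 5.9]
width: 0.0002
grasp_force: 3.1
t: 5.2
ee_pos: [0.4786, -0.1324, 0.2289]
eef_rot: [-180.0, 0.1, 177.5]
contact_force: [-3.3, 1.1, 20.8]
width: 0.0004
grasp_force: 10.7
```

Force rises to 21 N at tip z = 0.038 m, exactly the end stop of the key. I check the drawer, then retreat.

```bash
python3 -m inch '[[[0,0,0,0],[0,0,0,0]]]'; python3 -m inch '[[[0,0,-0.5,0],[0,0,-1,0],[0,0,-2,0],[0,0,-3,0],[0,0,-4,0],[0,0,-4,0],[0,0,-3,0],[0,0,0,0]]]'; python3 -m inch '[[[0,4,-1,0],[0,4,0,0],[0,4,0,0],[0,4,0,0],[0,4,0,0],[0,4,0,0],[0,0,0,0],[0,0,0,0]]]'
python3 - <<'E'
from h import *
p,d,i=cam("top"); P=cloud(i,d); L=(P[...,:2]-O)@U
for y in(-.09,-.05,0,.05,.09):
    s=(np.abs(L[...,1]-y)<.008)&(L[...,0]<-.0935)&(L[...,0]>-.13); print(y,np.percentile(P[...,2][s],[10,50,90]).round(3),np.percentile(L[...,0][s&(P[...,2]>.03)],[5]) if (s&(P[...,2]>.03)).any() else None)
s=(np.abs(L[...,0]+.055)<.014)&(np.abs(L[...,1]+.08)<.014); print('key z',np.median(P[...,2][s]))
cv2.imwrite("pics/t3.png",cv2.resize(p[150:300,260:480],(660,450))); print(bot.get_obs()['contact_force'])
E
```

```text
t: 5.4
ee_pos: [0.4786, -0.1324, 0.2289]
eef_rot: [-180.0, 0.1, 177.5]
contact_force: [-3.4, 1.6, 20.5]
width: 0.0007
grasp_force: 10.6
t: 6.2
ee_pos: [0.4793, -0.1326, 0.4061]
eef_rot: [-179.9, 0.5, 177.5]
contact_force: [0.2, -0.1, -0.5]
width: 0.0004
grasp_force: 0.0
t: 7.0
ee_pos: [0.4886, 0.1079, 0.4105]
eef_rot: [-179.9, -0.1, 177.7]
contact_force: [-0.6, -0.2, -1.1]
width: 0.001
grasp_force: 0.0
-0.09 [-0.002  0.004  0.034] [-0.11109972]
-0.05 [-0.002  0.008  0.034] [-0.11184331]
0 [-0.001  0.009  0.034] [-0.11100872]
0.05 [-0.002  0.002  0.034] [-0.11186515]
0.09 [0.034 0.622 0.629] [-0.12872522]
key z 0.03775058507124773
[ 0.14382081 -1.44000493 -0.33947763]
```

View pics/t3.png

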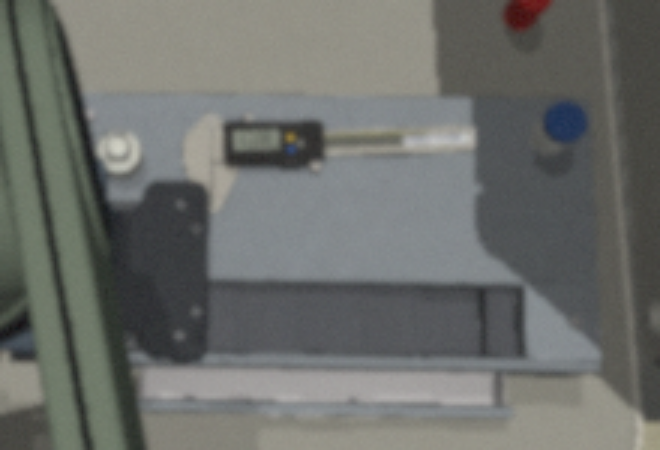

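The drawer stands out about 27 mm in front of the lip (crop rows 365–410). The key top is at 37.8 mm, which is fully down, and the caliper, weight and vial are where they were. The hand is clear.

```bash
python3 -c "
from workcell import bot
print(bot.close_job())"
```

```text
the job is handed in; nothing more can be done
None
```

I found the notch 80 mm to the −y side of the channel's middle and pressed the key fully down. The drawer sprang open about 27 mm, the caliper, weight and vial looked unmoved, and I took the hand clear and handed the job in at about 7 s (no verdict was returned).

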